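# Weigh a tub of stuffed vine leaves on the market stall's two-pan scale

## Task

Weigh the middle one of the three tubs in the crate: lay it flat, lid up, in the middle of the scale's white goods plate, and stand iron weights on the round brass pan until the beam is level, leaving any small weight (200 g or 500 g) you do not need standing on its board. The tub stands on its side in the crate, so lay it flat on the table first and then lift it on: never tip it over on the scale, and put things on the pans gently. Leave the other two tubs, the 1 kg weight and the other things on the table alone.

Things in the scene. Friction and masses are not known exactly. Their poses are not given: they have to be found in the camera images.
- tub_a_center (a point): tub A, one of three look-alike food tubs: plain 170 x 70 x 54 mm box (black tray, clear lid over rolled green leaves), this point its centre. Axes: x along its length, z across its 70 mm width, y through its depth, out of the lid. The three weigh 200, 500 and 700 g (within 2%); which tub stands where varies, and its weight cannot be seen
- tub_b_center (a point): tub B, same looks, sizes and axes as tub A. At the start each tub stands in the crate on its long side: its length along the crate's x, its 70 mm width (z) up, its lid towards the crate's +y, its centre 40 mm above the table. It must end lid up (y up)
- tub_c_center (a point): tub C, same looks, sizes and axes as tub A, and standing in the crate likewise
- crate: fixed blue open crate, 200 (x) x 250 (y) x 50 mm high, walls and floor 5 mm; origin under its centre on the table, z up. The tubs stand in a row along its y, at about y = -87, 0 and +87 mm (33 mm free between neighbours), 25 mm proud of its rim. The tub to weigh is the one at y = 0
- goods_plate_top (a point): centre of the top of the scale's white goods plate, 180 (x) x 115 (y) x 6 mm; it stays level (z up) while it rides up and down with the beam; 102 mm above the table when the beam is level
- weights_pan_top (a point): centre of the top of the scale's round flat brass weights pan, 144 mm in diameter, 6 mm thick; stays level (z up) while riding up and down; 102 mm above the table when the beam is level. Its x and y axes are parallel to the goods plate's
- scale_foot (a point): red equal-arm scale, fixed; point: centre of its foot on the table. y runs along the beam to the goods plate (centre y = +120 mm); weights pan at y = -120 mm. Base 115 (x) x 365 (y) mm, 30 mm high, 79 mm between the pans. A fixed index frame, 84 mm wide in y at x = +28 mm, rises to 184 mm; a black needle on the beam stands at its green mark when level
- beam (a joint): tilt of the scale's beam in rad: 0 level, positive when the goods side is down, stops at +-0.12 (pans then 14 mm down or up). Where on its pan a load stands does not matter. 100 g of difference tilts it by 0.1, 130 g or more takes it to the stop; it starts empty and level and settles within 1 s
- w200_center (a point): the 200 g iron knob weight: upright cylinder 29 mm in diameter and 36 mm high, with a knob 19 mm in diameter on top, 60 mm high over all; this point is its centre, 30 mm above its foot, z up. It starts standing on the wooden board. 
- w500_center (a point): the 500 g iron knob weight: upright cylinder 43 mm in diameter and 42 mm high, with a knob 26 mm in diameter on top, 68 mm high over all; this point is its centre, 34 mm above its foot, z up. It starts standing on the wooden board. 
- w1000_center (a point): the 1 kg iron knob weight: upright cylinder 57 mm in diameter and 50 mm high, with a knob 30 mm in diameter on top, 78 mm high over all; this point is its centre, 39 mm above its foot, z up. It starts standing on the wooden board. Not needed: leave it alone.
- board: fixed wooden board on which the weights stand in a row along its y (at y = -85, 0 and +85 mm, in any order): 90 (x) x 260 (y) x 12 mm, origin under its centre on the table, z up
- tea_center (a point): tulip tea glass, 58 mm in diameter, 88 mm high, point at its centre; leave alone
- jar_center (a point): honey jar, 72 mm in diameter, 100 mm high, point at its centre; leave alone
- boxes_center (a point): stack of two clear food boxes, 130 x 110 x 102 mm high together, point at the centre; leave alone

How it is judged:
By the outcome, as a careful person would: the job done as asked, in the order asked, and still so for the second after the job is handed in, with the robot touching nothing.
It also fails if it takes over 72 s, if anything falls off the work surface, if the arm or the gripper's body presses on something with over 40 N, if the wrist force passes 120 N, or if a joint passes its speed limit or range.

## Robot

A 6-joint arm with a two-finger parallel gripper is mounted at the origin on the work surface. World frame = base frame: x ahead of the robot, y to its left, z up, the work surface at z = 0. Lengths are in mm, angles in rad, forces in N, time in s.
With the tool pointing down it reaches from about 400 to 825 mm from the base axis. Payload 7 kg.
Tool frame: the origin (TCP) lies at the very end of the fingers, on their centre line; the grasp point (between the pads) lies 19 mm behind it (ctrl.grip_point_offset is the distance from the TCP to the grasp point, in mm); y points along the fingers, x is the direction in which the jaws open and shut, and the axes are right-handed (so a half turn about y gives the same grasp; the last joint's range is limited). The gripper opens to 85 mm and grips with 20 to 120 N. Pads are 22 mm wide; open, the fingers measure 114 mm over their backs; the gripper's body (76 mm by 85 mm) begins 54 mm behind the grasp point. The pads swing forward as they close: fully open they stand 13 mm farther back than shut.
Start: joints at [-0.817, 0.359, 0.012, 0, -1.224, -0.288], TCP at [303.139, -603.077, 231.302] pointing down, gripper open.
Joint ranges: [-3.07, 3.07], [-1.43, 2.12], [-1.02, 1.25], [-3.03, 1.67], [-3.05, -0], [-3.03, 3.03]. Speed limits (rad/s): [2.39, 2.39, 3.01, 3.14, 3.14, 3.14].

## Interface

Orientations are given as a unit quaternion [x, y, z, w].
In Python, from workcell import ctrl gives the robot as it stands.
- The arm moves only by the tool servo_tool, never from a script. Its argument "deltas" is a list of rows, each a list of 7 numbers: the turn, a rotation vector about the world's x, y, z normalised to -1 to 1, where 1 is 45 degrees, then the shift along the world's x, y, z normalised to -1 to 1, where 1 is 12 cm, then the gripper's target within -1 to 1 (fully open at 1, half-way at 0, shut at -1). A call has 1 to 8 rows; each row is the pose to reach, as a shift and turn from the pose commanded when the call began; what a row does not reach only later rows make up. A row lasts 1/8 s, in which the tool goes at most 62.5 mm and 10.7 degrees, less where a joint would pass 70% of its speed; a pose out of reach is approached as far as the arm can. A call with a number of a shift or a turn outside -1 to 1 is refused whole. A call with a gripper value outside its range is refused whole. The fingers move at their own pace and stop on an object; the grip force is fixed at half the most. Time passes only in rows, so rows that repeat a pose let the fingers close. It gives the time, the measured TCP pose, the force and the opening at its end, in the units of the state.
- ctrl.get_obs(): the state, without advancing time (a new reading comes with each control period).
- ctrl.grab_frame(name): name is "scene" or "side" or "wrist"; returns (picture, depth): 384x512x3 uint8, red, green, blue; 384x512 float32, mm along the optical axis (not along the pixel's ray), 0 where there is no reading.
- ctrl.camera_model(name): a dict with "fx", "fy", "cx", "cy" (pixels), "origin" and "orientation" of the camera in the world. Camera axes: x right, y down, z forward; pixel columns grow to the right and rows downward; lengths in mm; the calibration is good to about 2 mm. A picture is of the moment at which its call begins: read the wrist's pose just before it. camera_model takes no time and is no camera call; for the wrist camera it gives the pose at the moment of the call.
- ctrl.job_done(): hands the job in, once; it reports no verdict.
The state is a dict: "time_s": time; "joint_positions": joint angles; "joint_vel": joint speeds; "effort": joint torques, N m; "tcp_pos": TCP position; "ee_rot": TCP orientation; "ft_force": force on the tool from outside, world axes, zero at the start; "torque": the same for the moment, N m; "width": opening from 0.0 (shut) to 1.0 (fully open).
Only numpy, scipy, OpenCV 4.12 (cv2) and the standard library are available. Lean on these libraries where they do the work, as an engineer would, in place of code of your own. Each camera call takes 0.05 s, during which the arm holds its last target.

## Working session

There is one attempt and no reset: what is moved stays moved. The work goes in short steps, Python scripts to look and compute and a tool call to move; the robot and the scene stay as the last step left them, time stands still between calls to the robot, and variables do not carry over. Pictures are saved under pics/ and viewed, and the job is handed in when it is done.

Besides the shell and the picture viewer there is one more tool, called after "Call:" by a JSON object that holds its "op" and its "data". servo_tool: Moves the arm, as the interface text tells. Its arguments: {"type":"object","properties":{"deltas":{"type":"array","items":{"type":"array","items":{"type":"number"}}}},"required":["deltas"]}

```bash
mkdir -p pics; ls; python3 - <<'E'
from workcell import ctrl
import cv2,json,numpy as np
o=ctrl.get_obs(); print({k:np.round(v,3).tolist() for k,v in o.items()})
for n in ["scene","side","wrist"]:
    m=ctrl.camera_model(n); print(n,m)
    p,d=ctrl.grab_frame(n); cv2.imwrite(f"pics/{n}0.png",cv2.cvtColor(p,cv2.COLOR_RGB2BGR)); np.savez(f"{n}0.npz",p=p,d=d,**m)
E
```

```text
pics
{'time_s': 0.0, 'joint_positions': [-0.817, 0.359, 0.011, -0.0, -1.224, -0.288], 'joint_vel': [0.002, -0.0, -0.001, 0.0, -0.0, 0.001], 'effort': [-0.001, -58.332, 29.34, 6.937, -0.006, 0.0], 'tcp_pos': [302.94, -602.662, 230.345], 'ee_rot': [0.371, 0.602, -0.602, -0.372], 'ft_force': [-0.835, 0.297, -0.025], 'torque': [-0.002, 0.021, 0.012], 'width': 1.0}
scene {'fx': 489.9540426236875, 'fy': 489.9540426236875, 'cx': 259.5583912932812, 'cy': 187.32911274101065, 'origin': array([1733.20829583, -157.69456032, 1369.66591563]), 'orientation': array([ 0.71950245,  0.59040839, -0.23308902, -0.28178657])}
side {'fx': 424.8290521209099, 'fy': 424.8290521209099, 'cx': 251.81750932703625, 'cy': 192.75062174367469, 'origin': array([  379.73227554, -1040.9419339 ,   864.49528244]), 'orientation': array([ 0.8812777 , -0.0930512 ,  0.04167666, -0.46146956])}
wrist {'fx': 332.6408246930804, 'fy': 332.6408246930804, 'cx': 256.5305004332679, 'cy': 192.97461628726336, 'origin': array([ 242.86295473, -634.0724753 ,  372.81455311]), 'orientation': array([0.52038591, 0.84348248, 0.11384547, 0.06910146])}
```

View pics/scene0.png

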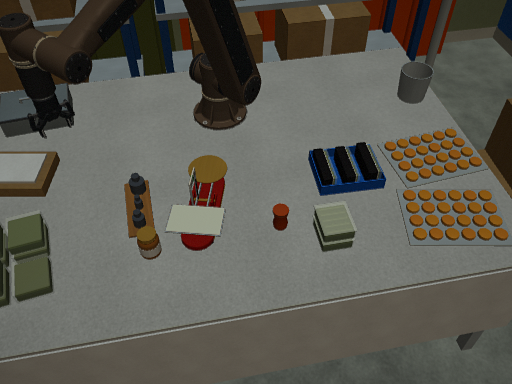

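View pics/side0.png

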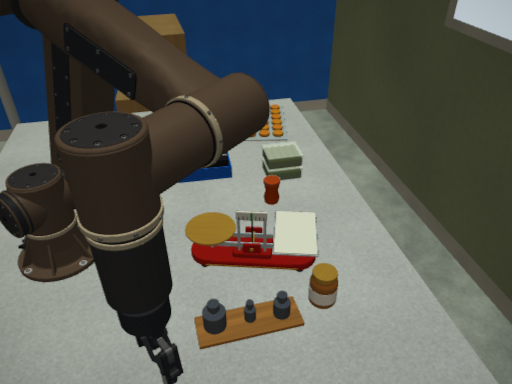

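View pics/wrist0.png

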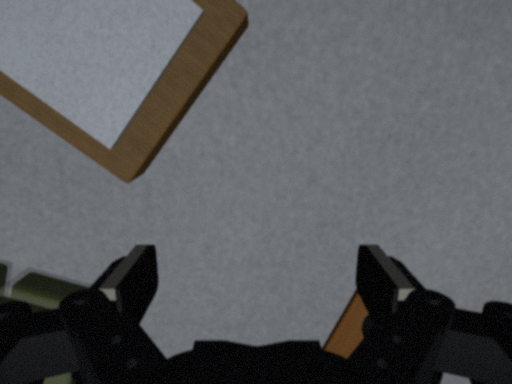

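The scene view shows the scale (about 203,205), the weights board (138,208) and the crate (346,168). The side view shows the weights at 214,316 (1 kg), 250,311 (200 g) and 282,306 (500 g). Next I measure them from depth.

```bash
cat > h.py <<'E'
import numpy as np,cv2
from scipy.spatial.transform import Rotation as R
from workcell import ctrl
def load(f):
    z=np.load(f); return z['p'],z['d'],{k:z[k] for k in ['fx','fy','cx','cy','origin','orientation']}
def grab(n,tag=None):
    m=ctrl.camera_model(n); p,d=ctrl.grab_frame(n)
    if tag: cv2.imwrite(f"pics/{tag}.png",cv2.cvtColor(p,cv2.COLOR_RGB2BGR)); np.savez(f"{tag}.npz",p=p,d=d,**m)
    return p,d,m
def cloud(d,m):
    v,u=np.mgrid[:d.shape[0],:d.shape[1]]
    c=np.stack([(u-m['cx'])/m['fx']*d,(v-m['cy'])/m['fy']*d,d],-1)
    return c@R.from_quat(m['orientation']).as_matrix().T+m['origin']
def ray(u,v,m,z):
    r=R.from_quat(m['orientation']).apply([(u-m['cx'])/m['fx'],(v-m['cy'])/m['fy'],1]); o=m['origin']
    return o+r*(z-o[2])/r[2]
def proj(P,m):
    c=R.from_quat(m['orientation']).inv().apply(np.atleast_2d(P)-m['origin'])
    return np.stack([c[:,0]/c[:,2]*m['fx']+m['cx'],c[:,1]/c[:,2]*m['fy']+m['cy']],-1)
def rect(P):
    r=cv2.minAreaRect(P[:,:2].astype(np.float32)); return np.round(r[0],1),np.round(r[1],1),round(float(r[2]),2)
E
python3 - <<'E'
from h import *
for n in ['scene','side']:
    p,d,m=load(n+'0.npz'); W=cloud(d,m); hsv=cv2.cvtColor(p,cv2.COLOR_RGB2HSV); H,S,V=[hsv[...,i].astype(int) for i in range(3)]
    ok=(d>0)&(W[...,0]>250)&(W[...,0]<1000)&(abs(W[...,1])<700)
    t=ok&(W[...,2]<5)&(W[...,2]>-15); print(n,'table z',np.median(W[t][:,2]), (d>0).mean())
    def cc(mask,name,minp=20):
        k,l,s,c=cv2.connectedComponentsWithStats(mask.astype(np.uint8))
        for i in range(1,k):
            if s[i,4]>minp:
                q=W[l==i]; print(name,s[i,4],np.round(c[i]),'med',np.round(np.median(q,0),1),'z',np.round(np.percentile(q[:,2],[5,95])),*rect(q))
    cc(ok&(H>105)&(H<125)&(S>150)&(W[...,2]>40)&(W[...,2]<58),'blue rim')
    cc(ok&(W[...,2]>65)&(W[...,2]<82)&(V<60)&(W[...,1]>0),'tub top')
    cc(ok&(W[...,2]>90)&(W[...,2]<112)&(V>120)&(S<60),'plate')
    cc(ok&(W[...,2]>90)&(W[...,2]<112)&(H>12)&(H<30)&(S>120),'brass',60)
    cc(ok&(W[...,2]>7)&(W[...,2]<18)&(H>3)&(H<25)&(S>100),'board',60)
    cc(ok&(W[...,2]>20)&(W[...,2]<95)&(S<90)&(V<80)&(W[...,1]<0),'weights')
    cc(ok&(W[...,2]>60)&(W[...,2]<125)&((H<8)|(H>170))&(S>150),'red>60',15)
E
```

```text
scene table z -0.9900601157853544 0.9945627848307291
blue rim 256 [343. 178.] med [568.6 375.   46.5] z [41. 53.] [479.3 427.4] [252.4 202.6] 87.91
tub top 324 [367. 158.] med [481.6 503.8  72.9] z [67. 78.] [477.4 505.4] [ 40.1 173.7] 87.46
tub top 324 [345. 162.] med [487.7 416.3  73.1] z [67. 78.] [481.8 416.8] [ 40.1 171.4] 87.27
tub top 322 [323. 165.] med [484.8 328.6  73. ] z [67. 79.] [479.  330.4] [ 40. 173.] 87.95
tub top 31 [279. 217.] med [703. 113.  77.] z [66. 81.] [700.2 114.4] [41.  13.4] 78.32
tub top 102 [336. 237.] med [822.6 278.6  73.9] z [66. 81.] [818.6 276.1] [109.4  40.4] 65.88
plate 969 [335. 217.] med [760.1 289.2 100.8] z [ 96. 106.] [758.3 289.9] [136.  113.9] 0.41
plate 1449 [195. 219.] med [ 676.4 -170.2  101.2] z [ 96. 106.] [ 674.2 -170.8] [185.7 124.7] 72.57
brass 789 [208. 169.] med [445.4 -99.1 100.8] z [ 96. 106.] [ 444.4 -100.6] [143.8 140.4] 27.74
brass 260 [146. 234.] med [ 705.2 -334.4   98.9] z [ 93. 104.] [ 702.5 -334.6] [64.5 58.7] 3.13
board 298 [147. 207.] med [ 513.3 -337.5   11.5] z [ 8. 16.] [ 489.4 -344. ] [232.2  38.1] 2.99
board 334
[... 1261 characters left out ...]
-337. ] [60.5 59.7] 65.09
board 110 [236. 265.] med [ 502.9 -179.1   12.3] z [ 8. 15.] [ 501.  -179.2] [  8.3 176.2] 73.5
board 2147 [248. 324.] med [ 491.4 -386.4   10.8] z [ 8. 13.] [ 499.1 -371.5] [257.5  91.1] 3.38
weights 340 [281. 305.] med [ 579.5 -377.7   52.6] z [25. 80.] [ 582.3 -370.8] [36.  37.9] 73.71
weights 594 [214. 316.] med [ 415.1 -381.4   59.9] z [25. 89.] [ 416.5 -371.7] [51.8 51.8] 81.43
weights 174 [249. 311.] med [ 501.4 -374.2   46.7] z [23. 71.] [ 502.4 -370. ] [21.5 26.4] 77.24
red>60 70 [254. 229.] med [ 568.2 -107.1   72.6] z [ 63. 114.] [ 563.  -127.6] [56.2 43.8] 77.3
red>60 87 [251. 246.] med [ 546.7 -173.5   71.1] z [62. 78.] [ 546.5 -174. ] [ 9.6 44.6] 78.19
```

```bash
python3 - <<'E'
from h import *
p,d,m=load('scene0.npz'); W=cloud(d,m)
crop=p[135:200,300:395]; cv2.imwrite('pics/crate0.png',cv2.cvtColor(cv2.resize(crop,None,fx=6,fy=6,interpolation=cv2.INTER_NEAREST),cv2.COLOR_RGB2BGR))
ok=(W[...,2]>62)&(W[...,2]<82)&(W[...,1]>280)&(W[...,1]<570)&(W[...,0]>360)&(W[...,0]<600)
k,l,s,c=cv2.connectedComponentsWithStats(ok.astype(np.uint8))
for i in range(1,k):
    if s[i,4]>20:
        q=W[l==i]; top=q[q[:,2]>71]; print(s[i,4],rect(q),rect(top),np.round(np.percentile(top,[2,50,98],axis=0),1).tolist())
o=ctrl.get_obs(); print(R.from_quat(o['ee_rot']).as_matrix().round(3))
mw=load('wrist0.npz')[2]; print('cam in tool',R.from_quat(o['ee_rot']).inv().apply(mw['origin']-o['tcp_pos']).round(1), (R.from_quat(o['ee_rot']).inv()*R.from_quat(mw['orientation'])).as_matrix().round(2))
E
```

```text
466 (array([477.9, 513.3]), array([ 56.3, 174. ]), 86.64) (array([477.3, 512.3]), array([ 54.1, 172. ]), 88.22) [[395.4, 486.9, 71.2], [478.8, 509.7, 74.1], [559.2, 537.5, 79.2]]
477 (array([477.9, 426.3]), array([ 58.1, 181.7]), 87.51) (array([481.3, 424.5]), array([ 54.6, 172.9]), 87.62) [[401.9, 398.4, 71.2], [485.0, 422.8, 74.4], [562.9, 451.1, 79.9]]
475 (array([476.8, 338.1]), array([ 55.3, 177.9]), 87.95) (array([478.7, 337.5]), array([ 54.2, 174. ]), 87.95) [[396.7, 312.2, 71.1], [482.8, 335.4, 73.9], [558.7, 363.3, 80.3]]
[[-0.449 -0.001 -0.894]
 [ 0.894  0.001 -0.449]
 [ 0.001 -1.     0.   ]]
cam in tool [  -0.8 -142.2   67.8] [[ 1.   -0.    0.  ]
 [-0.   -0.26  0.96]
 [-0.   -0.96 -0.26]]
```

View pics/crate0.png

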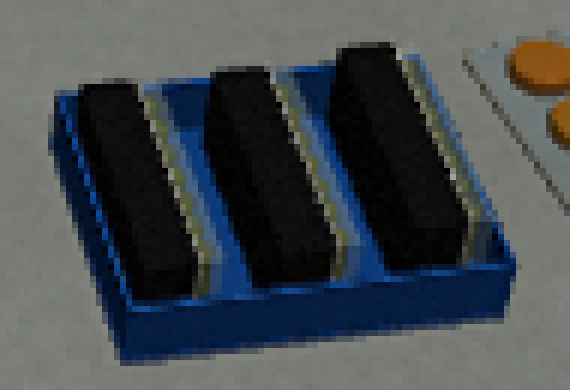

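The crop shows each tub's lid strip on its right, which is +y. The middle tub's centre is about (480, 425.5) with a crate yaw of about -2.4°. I move over to the crate now.

Call:
{"op": "servo_tool", "data": {"deltas": [[0,0,-0.2,0.4,0.4,0.1,0.65],[0,0,-0.32,0.5,0.8,0.2,0.65],[0,0,-0.32,0.6,1,0.3,0.65]]}}

```text
time_s: 0.52
tcp_pos: [375.8, -480.8, 267.6]
ee_rot: [0.443, 0.551, -0.551, -0.444]
ft_force: [0.2, -0.2, -0.7]
width: 0.828
```

Call:
{"op": "servo_tool", "data": {"deltas": [[0,0,-0.2,0.2,0.5,0,0.65],[0,0,-0.32,0.4,1,0,0.65],[0,0,-0.32,0.4,1,0,0.65]]}}

```text
time_s: 0.9
tcp_pos: [424.4, -360.0, 267.7]
ee_rot: [0.509, 0.492, -0.491, -0.508]
ft_force: [0.0, -1.1, 0.6]
width: 0.824
```

Call:
{"op": "servo_tool", "data": {"deltas": [[0,0,0,0,0.5,0,0.65],[0,0,0,0.2,1,0,0.65],[0,0,0,0.2,1,0,0.65]]}}

```text
time_s: 1.27
tcp_pos: [448.1, -240.6, 267.5]
ee_rot: [0.508, 0.492, -0.492, -0.508]
ft_force: [-1.2, -0.6, 0.5]
width: 0.824
```

Call:
{"op": "servo_tool", "data": {"deltas": [[0,0,0,0,0.5,0,0.65],[0,0,0,0,1,0,0.65]]}}

```text
time_s: 1.52
tcp_pos: [446.9, -123.0, 267.0]
ee_rot: [-0.51, -0.49, 0.49, 0.51]
ft_force: [0.9, 0.4, 0.4]
width: 0.827
```

Call:
{"op": "servo_tool", "data": {"deltas": [[0,0,0,0,0.5,0,0.65],[0,0,0,0,1,0,0.65]]}}

```text
time_s: 1.78
tcp_pos: [447.0, -2.3, 267.4]
ee_rot: [0.509, 0.491, -0.49, -0.509]
ft_force: [0.7, -0.1, 0.7]
width: 0.825
```

Call:
{"op": "servo_tool", "data": {"deltas": [[0,0,0,0,0.5,0,0.65],[0,0,0,0,1,0,0.65]]}}

```text
time_s: 2.02
tcp_pos: [447.2, 118.0, 267.5]
ee_rot: [0.509, 0.491, -0.49, -0.509]
ft_force: [2.2, -0.2, 0.2]
width: 0.828
```

Call:
{"op": "servo_tool", "data": {"deltas": [[0,0,0,0,0.5,0,0.65],[0,0,0,0,1,0,0.65]]}}

```text
time_s: 2.28
tcp_pos: [447.5, 238.1, 267.4]
ee_rot: [0.509, 0.491, -0.491, -0.509]
ft_force: [1.8, -0.9, 0.4]
width: 0.826
```

Call:
{"op": "servo_tool", "data": {"deltas": [[0,0,0,0,0.5,0,0.65],[0,0,0,0,1,0,0.65]]}}

```text
time_s: 2.52
tcp_pos: [447.8, 358.1, 267.1]
ee_rot: [0.509, 0.491, -0.491, -0.509]
ft_force: [0.8, 0.1, 0.7]
width: 0.822
```

Now I move over the tub and take a wrist picture.

Call:
{"op": "servo_tool", "data": {"deltas": [[0,0,0,0.27,0.4,0,0.65],[0,0,0,0.27,0.56,0,0.65],[0,0,0,0.27,0.56,0,0.65]]}}

```text
time_s: 2.9
tcp_pos: [480.1, 424.2, 265.8]
ee_rot: [0.509, 0.49, -0.492, -0.509]
ft_force: [0.2, -0.6, 0.2]
width: 0.827
```

```bash
python3 - <<'E'
from h import *
o=ctrl.get_obs(); print(o['tcp_pos'].round(1) if hasattr(o['tcp_pos'],'round') else o['tcp_pos'],np.round(o['joint_positions'],3)); Rm=R.from_quat(o['ee_rot']).as_matrix(); print('x yaw',np.degrees(np.arctan2(Rm[1,0],Rm[0,0])))
p,d,m=grab('wrist','w1'); W=cloud(d,m)
ok=(W[...,2]>62)&(W[...,2]<85)&(d>0)
k,l,s,c=cv2.connectedComponentsWithStats(ok.astype(np.uint8))
for i in range(1,k):
    if s[i,4]>300:
        q=W[l==i]; q=q[q[:,2]>70]; print(s[i],rect(q),np.median(q[:,2]))
E
```

```text
[480.1 424.2 265.8] [ 1.028  0.285 -0.015 -0.    -1.273 -2.635]
x yaw 87.88826784549586
[ 315   70   65  167 8848] (array([471. , 514.3]), array([ 53.7, 168.9]), 87.64) 73.9837628461805
[ 142   79   64  164 8608] (array([472.2, 338.9]), array([ 54.1, 168. ]), 87.97) 73.97556920156569
[ 233   80   56  164 8428] (array([476.4, 426.3]), array([ 53.6, 168.3]), 87.7) 73.97254329766861
```

View pics/w1.png

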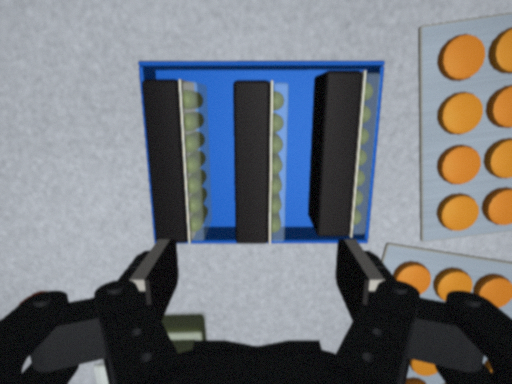

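The wrist view shows the middle tub's dark top spanning columns 233–289 and rows 80–244, centred at about (478, 426) with yaw 87.7°. The jaws are aligned, so I go down.

Call:
{"op": "servo_tool", "data": {"deltas": [[0,0,0,-0.02,0.017,-0.5,0.65],[0,0,0,-0.02,0.017,-1,0.65],[0,0,0,-0.02,0.017,-1,0.65]]}}

```text
time_s: 3.32
tcp_pos: [475.4, 422.3, 143.7]
ee_rot: [0.51, 0.487, -0.493, -0.509]
ft_force: [0.2, -0.3, 1.6]
width: 0.826
```

Call:
{"op": "servo_tool", "data": {"deltas": [[0,0,0,0,0,-0.3,0.65],[0,0,0,0,0,-0.6,0.65],[0,0,0,0,0,-0.83,0.65],[0,0,0,0,0,-0.83,0.65]]}}

```text
time_s: 3.82
tcp_pos: [477.7, 425.8, 48.9]
ee_rot: [0.509, 0.491, -0.491, -0.509]
ft_force: [-0.1, -0.7, 0.5]
width: 0.825
```

Call:
{"op": "servo_tool", "data": {"deltas": [[0,0,0,0,0,0,0.2],[0,0,0,0,0,0,0],[0,0,0,0,0,0,0],[0,0,0,0,0,0,-0.1],[0,0,0,0,0,0,-0.1]]}}

```text
time_s: 4.45
tcp_pos: [478.6, 427.8, 51.1]
ee_rot: [-0.509, -0.493, 0.489, 0.509]
ft_force: [0.3, -0.4, 7.3]
width: 0.618
```

Call:
{"op": "servo_tool", "data": {"deltas": [[0,0,0,0,0,0,-0.5],[0,0,0,0,0,0.15,-0.5],[0,0,0,0,0,0.4,-0.5],[0,0,0,0,0,0.8,-0.5],[0,0,0,0,0,1,-0.5]]}}

```text
time_s: 5.08
tcp_pos: [477.9, 427.0, 172.5]
ee_rot: [-0.509, -0.492, 0.489, 0.509]
ft_force: [0.6, 1.1, -2.6]
width: 0.616
```

Call:
{"op": "servo_tool", "data": {"deltas": [[0,0,0,0,0,0.3,-0.5],[0,0,0,0,0,0.3,-0.5],[0,0,0,0,0,0.3,-0.5]]}}

```text
time_s: 5.45
tcp_pos: [476.8, 425.9, 204.4]
ee_rot: [-0.509, -0.491, 0.491, 0.509]
ft_force: [-0.2, 0.2, -1.5]
width: 0.616
```

```bash
python3 - <<'E'
from h import *
o=ctrl.get_obs(); print(o['tcp_pos'],o['ft_force'],o['torque'],o['width'])
p,d,m=grab('scene','s2'); o=ctrl.get_obs(); print(o['ft_force'])
p,d,m=grab('scene'); o=ctrl.get_obs(); print(o['ft_force'])
E
```

```text
[476.75133906 425.88432171 204.35936148] [-0.21768466  0.19842047 -1.4638571 ] [-0.04624048  0.02618686  0.02103224] 0.6160086274647238
[ 0.24063591  0.17217508 -2.82979355]
[-1.25614227  0.6792584  -2.32322747]
```

View pics/s2.png

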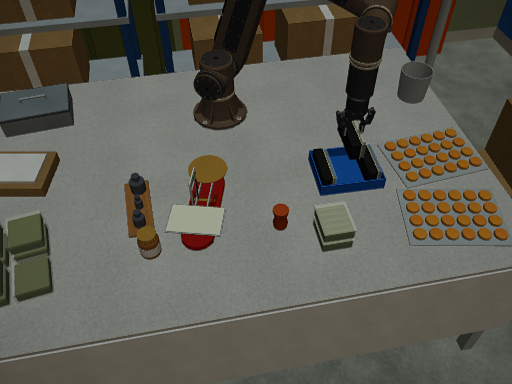

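```bash
python3 - <<'E'
from h import *
p,d,m=load('s2.npz'); W=cloud(d,m)
for v,u in [(20,372),(10,350),(22,340),(40,372),(60,365),(80,362),(100,358),(110,357),(118,355)]:
    print((u,v),W[v,u].round(),p[v,u])
for y0,x0 in []: pass
E
```

```text
(372, 20) [469. 431. 641.] [30 28 27]
(350, 10) [305. 424. 591.] [22 17 13]
(340, 22) [-763.  808.  -60.] [59 42 22]
(372, 40) [525. 416. 609.] [31 24 16]
(365, 60) [520. 408. 540.] [29 24 16]
(362, 80) [521. 409. 467.] [15 16 14]
(358, 100) [507. 414. 379.] [56 57 52]
(357, 110) [510. 416. 339.] [10 10 10]
(355, 118) [492. 422. 290.] [10 10 11]
```

The force step at lift-off suggests about 2.3 N, so probably the 200 g tub; the beam will confirm. I carry it to free table and yaw it so the lid faces the robot.

Call:
{"op": "servo_tool", "data": {"deltas": [[0,0,0.2,-0.05,-0.25,0,-0.5],[0,0,0.4,-0.1,-0.5,0,-0.5],[0,0,0.6,-0.15,-0.7,0,-0.5],[0,0,0.8,-0.2,-0.9,0,-0.5],[0,0,0.9,-0.2,-1,0,-0.5]]}}

```text
time_s: 6.18
tcp_pos: [452.3, 304.5, 203.0]
ee_rot: [-0.307, -0.636, 0.638, 0.307]
ft_force: [0.7, 0.1, -1.9]
width: 0.616
```

Call:
{"op": "servo_tool", "data": {"deltas": [[0,0,0.2,-0.05,-0.25,0,-0.5],[0,0,0.4,-0.1,-0.5,0,-0.5],[0,0,0.6,-0.15,-0.7,0,-0.5],[0,0,0.8,-0.2,-0.9,0,-0.5],[0,0,0.9,-0.2,-1,0,-0.5]]}}

```text
time_s: 6.8
tcp_pos: [428.2, 184.6, 203.1]
ee_rot: [-0.067, -0.703, 0.704, 0.068]
ft_force: [0.0, -0.2, -1.4]
width: 0.624
```

Call:
{"op": "servo_tool", "data": {"deltas": [[0,0,0.2,-0.05,-0.25,0,-0.5],[0,0,0.4,-0.1,-0.5,0,-0.5],[0,0,0.6,-0.15,-0.7,0,-0.5],[0,0,0.8,-0.16,-0.76,0,-0.5],[0,0,0.918,-0.16,-0.76,0,-0.5],[0,0,0.918,-0.16,-0.76,0,-0.5]]}}

```text
time_s: 7.55
tcp_pos: [409.5, 94.6, 203.2]
ee_rot: [0.184, -0.683, 0.683, -0.183]
ft_force: [0.4, 0.8, -2.6]
width: 0.615
```

```bash
python3 - <<'E'
from h import *
o=ctrl.get_obs(); Rm=R.from_quat(o['ee_rot']).as_matrix(); print(o['time_s'],o['tcp_pos'],np.round(o['joint_positions'],3),o['ft_force'],'x yaw',np.degrees(np.arctan2(Rm[1,0],Rm[0,0])))
E
```

```text
7.55 [409.5349427   94.55696361 203.20813775] [ 0.701 -0.053 -0.555 -0.    -1.07  -0.175] [ 0.36333432  0.77151401 -2.55710365] x yaw -149.85771203597452
```

Call:
{"op": "servo_tool", "data": {"deltas": [[-0.1,0.173,0,0,0,0,-0.5],[-0.2,0.346,0,0,0,0,-0.5],[-0.3,0.52,0,0,0,0,-0.5],[-0.35,0.606,0,0,0,0,-0.5],[-0.35,0.606,0,0,0,0,-0.5]]}}

```text
time_s: 8.18
tcp_pos: [410.4, 95.4, 201.7]
ee_rot: [0.363, -0.607, 0.707, 0.01]
ft_force: [-0.4, -0.6, -1.8]
width: 0.621
```

Call:
{"op": "servo_tool", "data": {"deltas": [[-0.1,0.173,0,0,0,0,-0.5],[-0.2,0.346,0,0,0,0,-0.5],[-0.3,0.52,0,0,0,0,-0.5],[-0.317,0.548,0,0,0,0,-0.5],[-0.317,0.548,0,0,0,0,-0.5]]}}

```text
time_s: 8.8
tcp_pos: [410.0, 95.0, 203.5]
ee_rot: [0.5, -0.501, 0.683, 0.181]
ft_force: [-0.8, 0.8, -1.4]
width: 0.622
```

```bash
python3 - <<'E'
from h import *
o=ctrl.get_obs(); Rm=R.from_quat(o['ee_rot']).as_matrix(); print(o['time_s'],o['tcp_pos'],np.round(o['joint_positions'],3),o['ft_force'],Rm.round(3))
p,d,m=grab('scene','s3');p,d,m=grab('side','d3')
p=np.hstack([cv2.imread('pics/s3.png'),cv2.imread('pics/d3.png')]); cv2.imwrite('pics/both3.png',cv2.resize(p,(800,300)))
E
```

```text
8.8 [409.98911544  94.97601182 203.50637853] [ 0.619  0.626 -0.027 -0.088 -1.958 -0.079] [-0.77112251  0.79255049 -1.43631776] [[-0.434 -0.748  0.502]
 [-0.253 -0.433 -0.865]
 [ 0.864 -0.503 -0.002]]
```

View pics/both3.png

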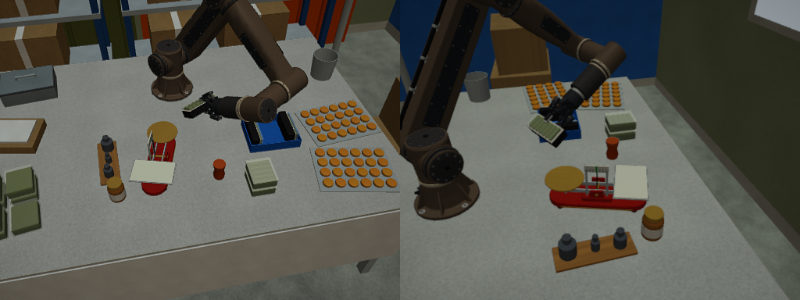

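Both views show the tub tilted 60° with its lid up and towards the robot, and the arm clear of everything. I lower it.

Call:
{"op": "servo_tool", "data": {"deltas": [[0,0,0,0,0,-0.4,-0.5],[0,0,0,0,0,-0.8,-0.5],[0,0,0,0,0,-1,-0.5],[0,0,0,0,0,-1,-0.5]]}}

```text
time_s: 9.4
tcp_pos: [409.6, 94.8, 84.1]
ee_rot: [0.501, -0.5, 0.683, 0.182]
ft_force: [-0.1, 0.5, -1.5]
width: 0.618
```

Call:
{"op": "servo_tool", "data": {"deltas": [[0,0,0,0,0,-0.15,-0.5],[0,0,0,0,0,-0.25,-0.5],[0,0,0,0,0,-0.27,-0.5],[0,0,0,0,0,-0.27,-0.5]]}}

```text
time_s: 9.9
tcp_pos: [410.0, 95.0, 51.3]
ee_rot: [0.501, -0.5, 0.682, 0.182]
ft_force: [-0.9, 0.1, -1.1]
width: 0.621
```

Call:
{"op": "servo_tool", "data": {"deltas": [[0,0,0,0,0,-0.02,-0.5],[0,0,0,0,0,-0.02,-0.5]]}}

```text
time_s: 10.15
tcp_pos: [409.9, 95.0, 48.9]
ee_rot: [0.501, -0.5, 0.682, 0.182]
ft_force: [-0.3, 0.3, -1.8]
width: 0.621
```

```bash
python3 - <<'E'
from h import *
o=ctrl.get_obs();print(o['tcp_pos'],o['ft_force'])
p,d,m=grab('side','d4'); o=ctrl.get_obs();print(o['tcp_pos'],o['ft_force'])
q=proj([410,95,40],m)[0].astype(int);print(q)
c=p[max(0,q[1]-60):q[1]+60,max(0,q[0]-80):q[0]+80]; cv2.imwrite('pics/d4c.png',cv2.cvtColor(cv2.resize(c,None,fx=4,fy=4),cv2.COLOR_RGB2BGR))
E
```

```text
[409.94605046  94.97815     48.9390356 ] [-0.27589062  0.25238853 -1.7522443 ]
[410.01611698  94.99286323  49.00893179] [-0.38017821 -0.23277639 -2.35519575]
[193 205]
```

View pics/d4c.png

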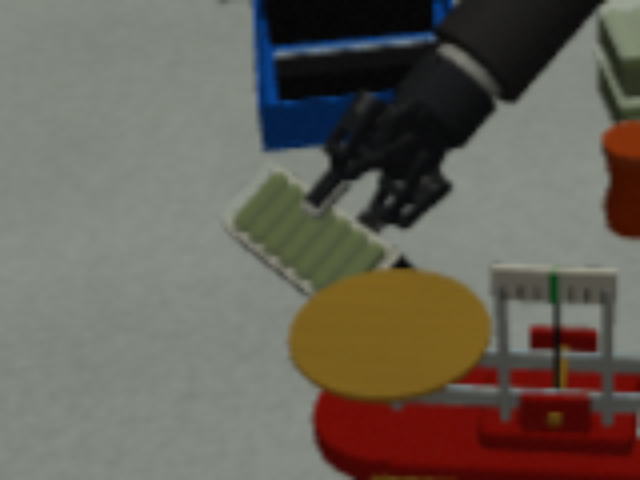

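The side crop shows the lid facing up, held at its far long edge, just above the table. I lower it gently to contact.

Call:
{"op": "servo_tool", "data": {"deltas": [[0,0,0,0,0,-0.015,-0.5],[0,0,0,0,0,-0.03,-0.5],[0,0,0,0,0,-0.03,-0.5]]}}

```text
time_s: 10.58
tcp_pos: [410.1, 95.0, 46.2]
ee_rot: [0.501, -0.5, 0.682, 0.182]
ft_force: [1.5, 1.9, 5.2]
width: 0.62
```

Call:
{"op": "servo_tool", "data": {"deltas": [[0,0,0,0,0,-0.012,-0.5],[0,0,0,0,0,-0.024,-0.5],[0,0,0,0,0,-0.024,-0.5]]}}

```text
time_s: 10.95
tcp_pos: [410.2, 94.9, 46.0]
ee_rot: [0.502, -0.499, 0.682, 0.182]
ft_force: [3.4, 8.0, 20.7]
width: 0.615
```

Call:
{"op": "servo_tool", "data": {"deltas": [[0,0,0,0,0,0.024,-0.5],[0,0,0,0,0,0.024,0.35],[0,0,0,0,0,0.024,0.45],[0,0,0,0,0,0.024,0.45]]}}

```text
time_s: 11.45
tcp_pos: [409.9, 94.9, 45.0]
ee_rot: [0.501, -0.5, 0.682, 0.182]
ft_force: [0.1, 0.3, -0.2]
width: 0.723
```

```bash
python3 - <<'E'
from h import *
p,d,m=grab('side','d5'); o=ctrl.get_obs();print(o['tcp_pos'],o['ft_force'],o['width'])
q=[193,205]
c=p[max(0,q[1]-60):q[1]+60,max(0,q[0]-80):q[0]+80]; cv2.imwrite('pics/d5c.png',cv2.cvtColor(cv2.resize(c,None,fx=4,fy=4),cv2.COLOR_RGB2BGR))
E
```

```text
[409.84589665  94.89267726  45.05172405] [0.06656367 0.03187539 0.11061092] 0.722058860207198
```

View pics/d5c.png

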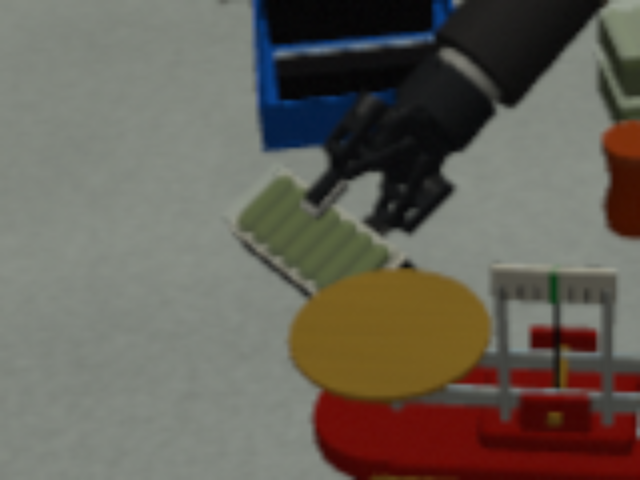

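The tub now rests on the lower finger and the force is near 0. I open wider while rising a little, then slip out backwards.

Call:
{"op": "servo_tool", "data": {"deltas": [[0,0,0,0,0,0.05,0.6],[0,0,0,0,0,0.1,0.8],[0,0,0,0,0,0.1,1],[0,0,0,0,0,0.1,1]]}}

```text
time_s: 12.0
tcp_pos: [410.1, 95.0, 57.4]
ee_rot: [0.501, -0.5, 0.682, 0.182]
ft_force: [0.6, 1.3, -0.0]
width: 0.998
```

Call:
{"op": "servo_tool", "data": {"deltas": [[0,0,0,0.1,0.058,0.02,1],[0,0,0,0.2,0.115,0.04,1],[0,0,0,0.3,0.173,0.06,1],[0,0,0,0.4,0.231,0.09,1],[0,0,0,0.5,0.289,0.12,1],[0,0,0,0.7,0.4,0.3,1],[0,0,0,0.7,0.4,0.4,1]]}}

```text
time_s: 12.88
tcp_pos: [495.9, 143.8, 105.6]
ee_rot: [0.501, -0.5, 0.683, 0.181]
ft_force: [-0.6, -0.1, -0.9]
width: 0.999
```

```bash
python3 - <<'E'
from h import *
p,d,m=grab('side','d6'); o=ctrl.get_obs();print(o['tcp_pos'],o['ft_force'],o['width'])
q=[193,205]
c=p[max(0,q[1]-60):q[1]+60,max(0,q[0]-80):q[0]+80]; cv2.imwrite('pics/d6c.png',cv2.cvtColor(cv2.resize(c,None,fx=4,fy=4),cv2.COLOR_RGB2BGR))
E
```

```text
[495.36201827 143.60559633 106.84705561] [ 0.82727085 -0.56362612  2.1215836 ] 1.0021623097486965
```

View pics/d6c.png

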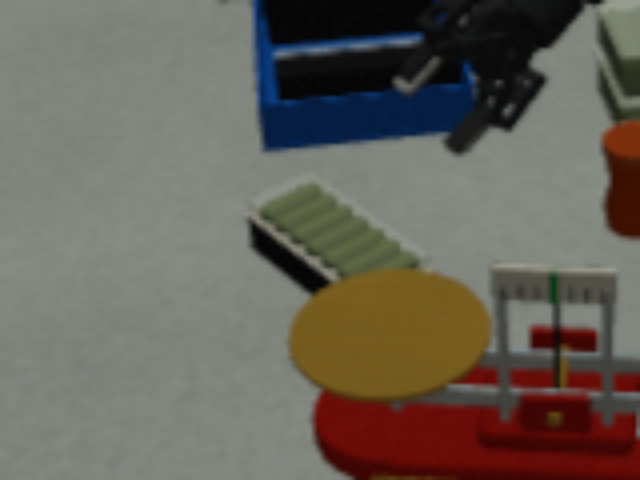

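The tub lies flat with its lid up (crop centre about 335,235). I raise the tool, untilt it and measure.

Call:
{"op": "servo_tool", "data": {"deltas": [[0,0,0,0,0,0.5,1],[0.1,-0.173,0,0,0,0.9,1],[0.2,-0.346,0,0,0,1,1],[0.3,-0.52,0,0,0,1,1],[0.35,-0.606,0,0,0,1,1],[0.35,-0.606,0,0,0,1,1]]}}

```text
time_s: 13.68
tcp_pos: [493.1, 142.5, 227.2]
ee_rot: [0.346, -0.618, 0.706, -0.012]
ft_force: [-0.3, 0.1, 0.2]
width: 1.0
```

Call:
{"op": "servo_tool", "data": {"deltas": [[0.1,-0.173,0,-0.2,-0.1,0,1],[0.2,-0.346,0,-0.4,-0.2,0,1],[0.3,-0.52,0,-0.5,-0.3,0,1],[0.317,-0.548,0,-0.5,-0.3,0,1],[0.317,-0.548,0,-0.5,-0.3,0,1]]}}

```text
time_s: 14.3
tcp_pos: [433.7, 106.8, 225.4]
ee_rot: [0.185, -0.683, 0.683, -0.184]
ft_force: [-0.2, 0.2, 0.2]
width: 1.003
```

```bash
python3 - <<'E'
from h import *
o=ctrl.get_obs(); Rm=R.from_quat(o['ee_rot']).as_matrix(); print(o['time_s'],o['tcp_pos'],np.round(o['joint_positions'],3),o['width'],'x yaw',np.degrees(np.arctan2(Rm[1,0],Rm[0,0])),Rm[:,1])
for n in ['wrist','side','scene']:
    p,d,m=grab(n,n[:2]+'7'); W=cloud(d,m)
    ok=(W[...,2]>47)&(W[...,2]<62)&(d>0)&(W[...,0]>310)&(W[...,0]<540)&(W[...,1]>-10)&(W[...,1]<220)
    k,l,s,c=cv2.connectedComponentsWithStats(ok.astype(np.uint8))
    for i in range(1,k):
        if s[i,4]>100:
            q=W[l==i]; print(n,s[i],rect(q),np.percentile(q[:,2],[5,50,95]))
E
```

```text
14.3 [433.6927746  106.82964148 225.38429902] [ 0.685 -0.023 -0.472 -0.    -1.122 -0.158] 1.0032259635412861 x yaw -149.8025313706744 [-1.18616888e-03 -6.94997535e-04 -9.99999055e-01]
wrist [  236    85    73   167 11317] (array([420.4,  98.8]), array([ 66.2, 163.8]), 30.21) [52.12317179 53.40972793 54.61166717]
side [175 188  45  26 590] (array([419.9,  99.2]), array([ 70.4, 169.1]), 29.05) [49.31810735 52.36037926 54.9940988 ]
scene [239 153  43  30 528] (array([424.3,  99.4]), array([ 73.4, 170. ]), 31.14) [47.93718711 52.87317959 57.83867321]
```

View pics/wr7.png

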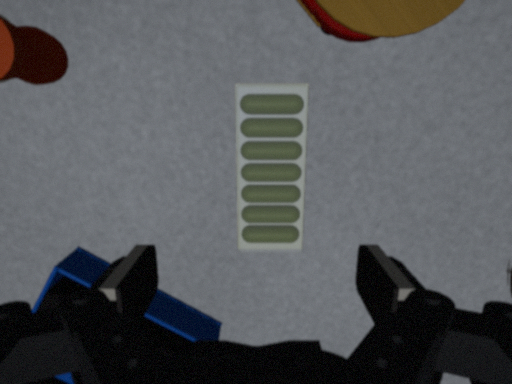

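The wrist view shows the tub flat at columns 236–308 and rows 85–250, centred at (420, 99) with yaw 30°. I regrasp across the 70 mm width.

Call:
{"op": "servo_tool", "data": {"deltas": [[0,0,0,-0.114,-0.065,-0.3,1],[0,0,0,-0.114,-0.065,-0.7,1],[0,0,0,-0.114,-0.065,-1,1],[0,0,0,-0.114,-0.065,-1,1]]}}

```text
time_s: 14.95
tcp_pos: [419.1, 98.2, 102.6]
ee_rot: [0.187, -0.682, 0.684, -0.181]
ft_force: [-0.6, 0.0, 0.6]
width: 0.999
```

Call:
{"op": "servo_tool", "data": {"deltas": [[0,0,0,0,0,-0.25,1],[0,0,0,0,0,-0.5,1],[0,0,0,0,0,-0.72,1],[0,0,0,0,0,-0.72,1]]}}

```text
time_s: 15.45
tcp_pos: [420.4, 99.2, 18.4]
ee_rot: [0.185, -0.682, 0.683, -0.183]
ft_force: [-0.1, -0.6, 0.4]
width: 1.002
```

Call:
{"op": "servo_tool", "data": {"deltas": [[0,0,0,0,0,0,0.5],[0,0,0,0,0,0,0.3],[0,0,0,0,0,0,0.1],[0,0,0,0,0,0,0]]}}

```text
time_s: 15.95
tcp_pos: [421.4, 100.0, 20.5]
ee_rot: [-0.183, 0.683, -0.682, 0.185]
ft_force: [-1.7, 1.2, 8.5]
width: 0.807
```

Call:
{"op": "servo_tool", "data": {"deltas": [[0,0,0,0,0,0.1,-0.2],[0,0,0,0,0,0.3,-0.2],[0,0,0,0,0,0.7,-0.2],[0,0,0,0,0,1,-0.2],[0,0,0,0,0,1,-0.2]]}}

```text
time_s: 16.58
tcp_pos: [421.8, 100.3, 142.6]
ee_rot: [-0.182, 0.684, -0.682, 0.187]
ft_force: [0.8, -0.5, -2.9]
width: 0.807
```

Call:
{"op": "servo_tool", "data": {"deltas": [[0,0,0,0,0,0.3,-0.2],[0,0,-0.15,0.2,-0.1,0.6,-0.2],[0,0,-0.3,0.4,-0.3,0.75,-0.2],[0,0,-0.35,0.5,-0.4,0.75,-0.2]]}}

```text
time_s: 17.08
tcp_pos: [481.2, 50.5, 230.0]
ee_rot: [-0.087, 0.702, -0.701, 0.088]
ft_force: [-0.7, 0.9, -2.6]
width: 0.808
```

Call:
{"op": "servo_tool", "data": {"deltas": [[0,0,-0.15,0.25,-0.3,0,-0.2],[0,0,-0.3,0.5,-0.6,0,-0.2],[0,0,-0.35,0.8,-0.9,0,-0.2],[0,0,-0.35,0.8,-0.9,0,-0.2]]}}

```text
time_s: 17.58
tcp_pos: [577.0, -59.1, 227.1]
ee_rot: [-0.008, -0.707, 0.707, 0.01]
ft_force: [-0.1, 0.1, -3.2]
width: 0.809
```

Call:
{"op": "servo_tool", "data": {"deltas": [[0,0,-0.15,0.25,-0.3,0,-0.2],[0,0,-0.3,0.5,-0.6,0,-0.2],[0,0,-0.342,0.8,-0.96,0,-0.2],[0,0,-0.342,0.8,-0.96,0,-0.2],[0,0,-0.342,0.8,-0.96,0,-0.2]]}}

```text
time_s: 18.2
tcp_pos: [671.3, -171.7, 227.8]
ee_rot: [0.102, 0.7, -0.699, -0.104]
ft_force: [-0.1, 0.4, -1.8]
width: 0.808
```

```bash
python3 - <<'E'
from h import *
o=ctrl.get_obs(); Rm=R.from_quat(o['ee_rot']).as_matrix(); print(o['time_s'],o['tcp_pos'],np.round(o['joint_positions'],3),o['width'],'x yaw',np.degrees(np.arctan2(Rm[1,0],Rm[0,0])),o['ft_force'])
for n in ['wrist','side']:
    p,d,m=grab(n,n[:2]+'8'); W=cloud(d,m)
    for nm,ok in [('plate',(W[...,2]>97)&(W[...,2]<106)&(p.min(-1)>90)),('tub',(W[...,2]>250)&(W[...,2]<280))]:
        ok&=(d>0)&(abs(W[...,0]-673)<140)&(abs(W[...,1]+171)<140)
        q=W[ok]; print(n,nm,len(q),rect(q) if len(q)>20 else '')
p=np.hstack([cv2.imread('pics/wr8.png'),cv2.imread('pics/si8.png')]); cv2.imwrite('pics/b8.png',cv2.resize(p,(800,300)))
E
```

```text
18.2 [ 671.34504299 -171.67861979  227.80014484] [ 3.000e-02  3.910e-01  5.300e-02 -1.000e-03 -1.235e+00 -3.210e-01] 0.808288372629897 x yaw 163.28494941469393 [-0.09376571  0.36652208 -1.79294137]
wrist plate 0 
wrist tub 58779 (array([ 664.7, -199.2]), array([110.2, 123. ]), 73.69)
side plate 1604 (array([ 667.2, -187.5]), array([217.2, 120.3]), 73.49)
side tub 952 (array([ 666.8, -184.2]), array([143.3, 108.4]), 73.01)
```

View pics/b8.png

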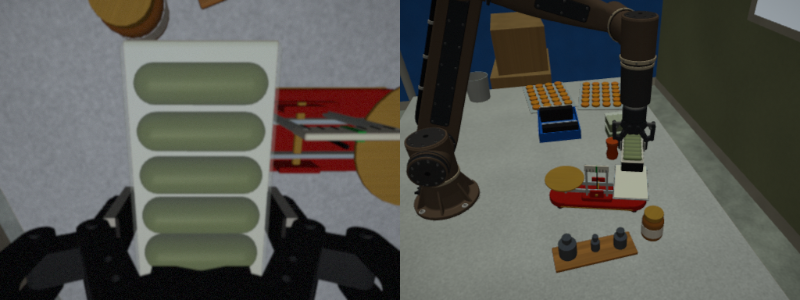

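The left view shows the tub held straight. I lower it slowly onto the goods plate.

Call:
{"op": "servo_tool", "data": {"deltas": [[0,0,0,0.018,0.01,-0.25,-0.2],[0,0,0,0.018,0.01,-0.5,-0.2],[0,0,0,0.018,0.01,-0.7,-0.2],[0,0,0,0.018,0.01,-0.82,-0.2],[0,0,0,0.018,0.01,-0.82,-0.2]]}}

```text
time_s: 18.92
tcp_pos: [673.8, -170.2, 130.0]
ee_rot: [-0.102, -0.7, 0.7, 0.103]
ft_force: [0.4, -0.2, -2.2]
width: 0.808
```

Call:
{"op": "servo_tool", "data": {"deltas": [[0,0,0,0,0,-0.015,-0.2],[0,0,0,0,0,-0.03,-0.2],[0,0,0,0,0,-0.045,-0.2],[0,0,0,0,0,-0.06,-0.2],[0,0,0,0,0,-0.075,-0.2],[0,0,0,0,0,-0.09,-0.2],[0,0,0,0,0,-0.1,-0.2],[0,0,0,0,0,-0.1,-0.2]]}}

```text
time_s: 19.92
tcp_pos: [674.3, -170.9, 118.3]
ee_rot: [0.103, 0.7, -0.7, -0.103]
ft_force: [0.4, 0.6, -1.2]
width: 0.808
```

Call:
{"op": "servo_tool", "data": {"deltas": [[0,0,0,0,0,-0.015,-0.2],[0,0,0,0,0,-0.03,-0.2],[0,0,0,0,0,-0.045,-0.2],[0,0,0,0,0,-0.06,-0.2],[0,0,0,0,0,-0.06,-0.2]]}}

```text
time_s: 20.55
tcp_pos: [674.3, -170.8, 111.1]
ee_rot: [0.103, 0.7, -0.7, -0.103]
ft_force: [-0.6, 1.1, -0.6]
width: 0.808
```

```bash
python3 - <<'E'
from h import *
p,d,m=grab('side','d9'); o=ctrl.get_obs();print(o['tcp_pos'],o['ft_force'],o['width'])
c=p[190:290,180:340]; cv2.imwrite('pics/d9c.png',cv2.cvtColor(cv2.resize(c,None,fx=5,fy=5),cv2.COLOR_RGB2BGR))
E
```

```text
[ 674.3701372  -170.85045616  111.20742536] [-1.07659559 -0.67008307 -1.52279042] 0.8101332481542909
```

View pics/d9c.png

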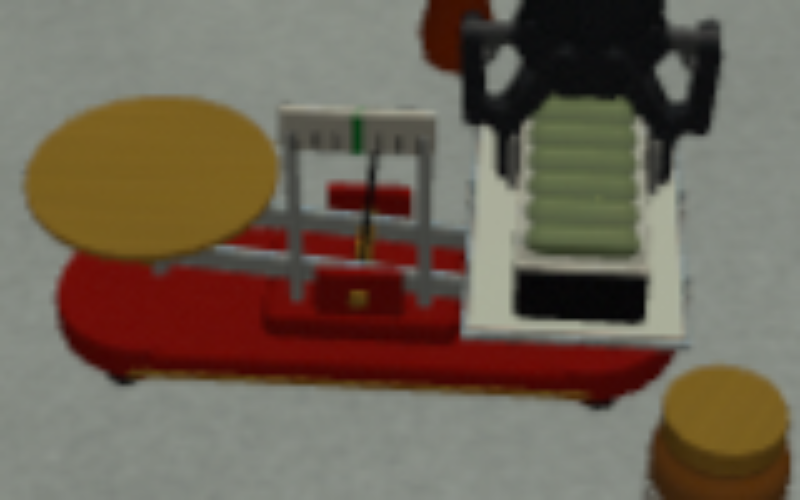

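The needle (crop 373,155) is leaning towards the goods side, so the tub is on the plate. I follow it down to the stop.

Call:
{"op": "servo_tool", "data": {"deltas": [[0,0,0,0,0,-0.01,-0.2],[0,0,0,0,0,-0.02,-0.2],[0,0,0,0,0,-0.03,-0.2],[0,0,0,0,0,-0.03,-0.2]]}}

```text
time_s: 21.1
tcp_pos: [674.4, -170.8, 108.1]
ee_rot: [0.103, 0.7, -0.7, -0.103]
ft_force: [-2.5, 1.0, 3.7]
width: 0.804
```

Call:
{"op": "servo_tool", "data": {"deltas": [[0,0,0,0,0,-0.008,-0.2],[0,0,0,0,0,-0.016,-0.2],[0,0,0,0,0,-0.016,-0.2]]}}

```text
time_s: 21.48
tcp_pos: [674.4, -170.8, 108.1]
ee_rot: [-0.103, -0.7, 0.7, 0.102]
ft_force: [-6.2, 2.6, 13.9]
width: 0.811
```

Call:
{"op": "servo_tool", "data": {"deltas": [[0,0,0,0,0,0.016,-0.2],[0,0,0,0,0,0.025,0.7],[0,0,0,0,0,0.025,0.85],[0,0,0,0,0,0.025,0.9]]}}

```text
time_s: 21.98
tcp_pos: [674.5, -170.9, 108.5]
ee_rot: [0.103, 0.7, -0.7, -0.103]
ft_force: [-0.0, -0.7, -0.4]
width: 0.95
```

Call:
{"op": "servo_tool", "data": {"deltas": [[0,0,0,0,0,0.15,0.9],[0,0,0,0,0,0.5,0.9],[0,0,0,0,0,1,0.9],[0,0,0,0,0,1,0.9]]}}

```text
time_s: 22.48
tcp_pos: [677.4, -171.5, 236.8]
ee_rot: [0.107, 0.7, -0.7, -0.098]
ft_force: [0.1, -0.6, -0.5]
width: 0.952
```

```bash
python3 - <<'E'
from h import *
o=ctrl.get_obs();print(o['time_s'],o['tcp_pos'],o['ft_force'],o['width'])
p,d,m=grab('side','d10'); W=cloud(d,m)
c=p[190:290,180:340]; cv2.imwrite('pics/d10c.png',cv2.cvtColor(cv2.resize(c,None,fx=5,fy=5),cv2.COLOR_RGB2BGR))
for nm,lo,hi in [('tub',136,150),('plate',82,95),('allplate',80,110)]:
    ok=(d>0)&(W[...,2]>lo)&(W[...,2]<hi)&(abs(W[...,0]-673)<110)&(abs(W[...,1]+171)<115)&(W[...,0]>590)
    q=W[ok]; print(nm,len(q),rect(q),np.median(q[:,2]))
E
```

```text
22.475 [ 677.44081315 -171.51787611  236.8183033 ] [ 0.07824206 -0.61435794 -0.51303891] 0.9517919592402654
tub 928 (array([ 673.5, -171.5]), array([170.8,  65.9]), 72.82) 140.2705179173733
plate 882 (array([ 670.9, -172.2]), array([186.1, 121. ]), 73.56) 86.33767284787808
allplate 1039 (array([ 670.9, -172.2]), array([186.2, 121. ]), 73.51) 86.54364326786049
```

View pics/d10c.png

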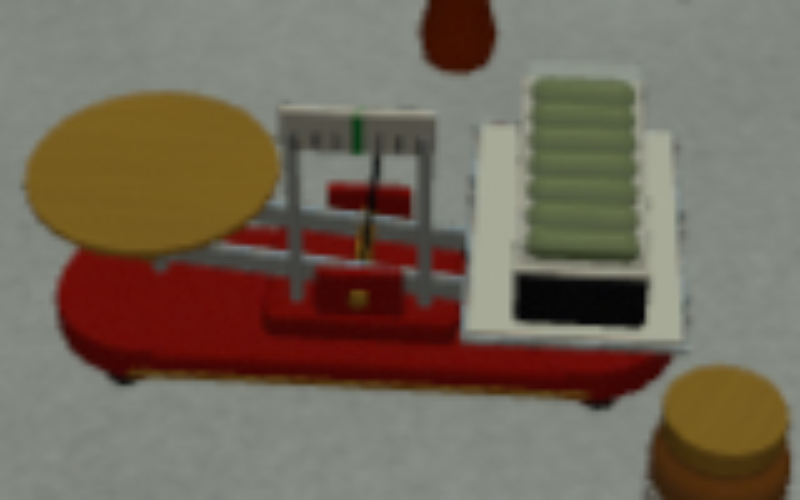

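The tub sits centred on the plate, lid up, about 3 mm from the measured plate centre, and the goods side is down at its stop. Now I go to the weights.

Call:
{"op": "servo_tool", "data": {"deltas": [[0,0,-0.2,-0.25,-0.25,0,0.5],[0,0,-0.4,-0.5,-0.5,0,0.3],[0,0,-0.6,-0.75,-0.8,0,0.2],[0,0,-0.72,-0.75,-0.85,0,0.2]]}}

```text
time_s: 23.02
tcp_pos: [582.1, -274.6, 229.0]
ee_rot: [-0.296, -0.642, 0.642, 0.296]
ft_force: [0.3, 1.3, 1.1]
width: 0.598
```

Call:
{"op": "servo_tool", "data": {"deltas": [[0,0,-0.2,-0.25,-0.25,0,0.2],[0,0,-0.4,-0.5,-0.5,0,0.2],[0,0,-0.6,-0.73,-0.82,0,0.2],[0,0,-0.72,-0.73,-0.82,0,0.2],[0,0,-0.72,-0.73,-0.82,0,0.2]]}}

```text
time_s: 23.65
tcp_pos: [496.1, -371.6, 228.5]
ee_rot: [-0.461, -0.536, 0.536, 0.462]
ft_force: [1.1, 0.2, -0.8]
width: 0.601
```

```bash
python3 - <<'E'
from h import *
o=ctrl.get_obs(); Rm=R.from_quat(o['ee_rot']).as_matrix(); print(o['time_s'],o['tcp_pos'],o['width'],'x yaw',np.degrees(np.arctan2(Rm[1,0],Rm[0,0])),o['ft_force'])
p,d,m=grab('wrist','w11'); W=cloud(d,m)
for nm,lo,hi in [('knob200',66,76),('knob500',76,84),('knob1k',86,95)]:
    ok=(d>0)&(W[...,2]>lo)&(W[...,2]<hi)&(W[...,0]>360)&(W[...,0]<640)&(abs(W[...,1]+371)<60)
    k,l,s,c=cv2.connectedComponentsWithStats(ok.astype(np.uint8))
    for i in range(1,k):
        if s[i,4]>40: q=W[l==i]; print(nm,s[i],np.round(cv2.minEnclosingCircle(q[:,:2].astype(np.float32))[0],1),rect(q),np.median(q,0).round(1))
E
```

```text
23.65 [ 496.13798079 -371.55355088  228.52960512] 0.6012739678162967 x yaw 98.47512716276039 [ 1.08018188  0.1877842  -0.84297683]
knob200 [252 174  20  20 324] [ 501.5 -367. ] (array([ 501.4, -367. ]), array([18.2, 17.7]), 8.52) [ 500.9 -367.1   71.4]
knob200 [236 248  26  14 111] [ 578.7 -368.3] (array([ 574. , -369.6]), array([10.3, 25.2]), 15.39) [ 570.4 -369.    71. ]
knob500 [236 253  26  25 521] [ 581.5 -367.3] (array([ 581.5, -367.7]), array([25.8, 24.3]), 7.94) [ 580.5 -367.7   79.4]
knob1k [ 259   67   37   38 1109] [ 414.6 -367.8] (array([ 414.5, -367.8]), array([28.6, 29.2]), 8.44) [ 414.4 -367.9   89.6]
```

View pics/w11.png

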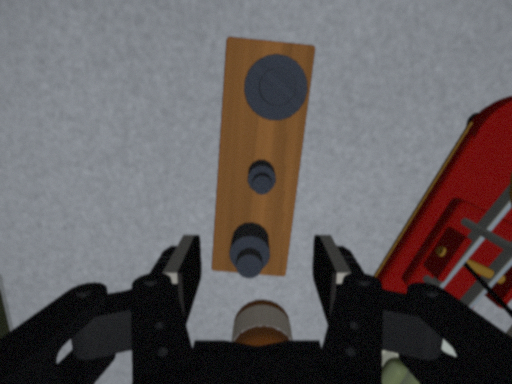

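The wrist view shows the 200 g weight at (262,177), between the 1 kg (276,87) and the 500 g (250,250). Its position is about (501.5, -368), so I grasp it by its body.

Call:
{"op": "servo_tool", "data": {"deltas": [[0,0,0,0.045,0.03,-0.3,0.2],[0,0,0,0.045,0.03,-0.7,0.2],[0,0,0,0.045,0.03,-1,0.2],[0,0,0,0.045,0.03,-1,0.2]]}}

```text
time_s: 24.2
tcp_pos: [500.7, -366.2, 105.9]
ee_rot: [-0.459, -0.536, 0.537, 0.463]
ft_force: [-0.4, -0.1, 0.9]
width: 0.601
```

Call:
{"op": "servo_tool", "data": {"deltas": [[0,0,0,0,0,-0.25,0.2],[0,0,0,0,0,-0.5,0.2],[0,0,0,0,0,-0.7,0.2],[0,0,0,0,0,-0.7,0.2]]}}

```text
time_s: 24.7
tcp_pos: [502.4, -367.4, 24.9]
ee_rot: [-0.461, -0.536, 0.536, 0.462]
ft_force: [0.3, -0.5, 0.3]
width: 0.601
```

Call:
{"op": "servo_tool", "data": {"deltas": [[0,0,0,0,0,0,-0.2],[0,0,0,0,0,0,-0.5],[0,0,0,0,0,0,-0.7],[0,0,0,0,0,0,-0.7],[0,0,0,0,0,0,-0.7]]}}

```text
time_s: 25.32
tcp_pos: [503.6, -368.0, 27.2]
ee_rot: [0.463, 0.536, -0.535, -0.46]
ft_force: [-0.8, 2.3, 6.5]
width: 0.313
```

Call:
{"op": "servo_tool", "data": {"deltas": [[0,0,0,0,0,0.15,-0.7],[0,0,0,0,0,0.5,-0.7],[0,0,0,0,0,1,-0.7],[0,0,0,0,0,1,-0.7]]}}

```text
time_s: 25.82
tcp_pos: [505.3, -369.3, 152.2]
ee_rot: [0.465, 0.537, -0.535, -0.457]
ft_force: [-0.3, -0.0, -2.3]
width: 0.313
```

Call:
{"op": "servo_tool", "data": {"deltas": [[0,0,0,0,0.1,0.4,-0.7],[0,0,0,-0.1,0.5,0.6,-0.7],[0,0,0,-0.2,0.9,0.7,-0.7],[0,0,0,-0.2,1,0.7,-0.7]]}}

```text
time_s: 26.32
tcp_pos: [477.7, -245.8, 231.1]
ee_rot: [0.462, 0.537, -0.535, -0.46]
ft_force: [0.5, 0.1, -2.4]
width: 0.311
```

Call:
{"op": "servo_tool", "data": {"deltas": [[0,0,0,-0.15,0.4,0,-0.7],[0,0,0,-0.29,0.8,0,-0.7],[0,0,0,-0.29,1,0,-0.7],[0,0,0,-0.29,1,0,-0.7]]}}

```text
time_s: 26.82
tcp_pos: [443.3, -126.6, 229.3]
ee_rot: [0.461, 0.537, -0.536, -0.461]
ft_force: [0.4, -0.5, -1.5]
width: 0.309
```

```bash
python3 - <<'E'
from h import *
o=ctrl.get_obs();print(o['time_s'],o['tcp_pos'],o['ft_force'],o['width'])
p,d,m=grab('side','d12'); W=cloud(d,m)
c=p[100:290,150:340]; cv2.imwrite('pics/d12c.png',cv2.cvtColor(cv2.resize(c,None,fx=3,fy=3),cv2.COLOR_RGB2BGR))
E
```

```text
26.825 [ 443.30560549 -126.58374988  229.30007723] [ 0.39151557 -0.52793539 -1.48969148] 0.308805755774426
```

View pics/d12c.png

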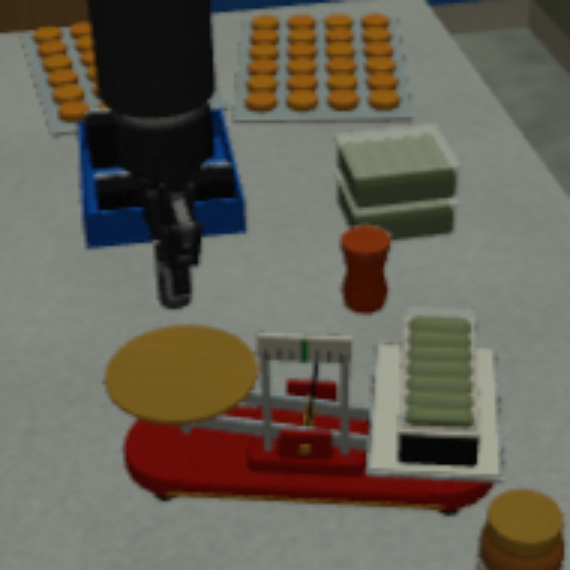

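The weight is held above the pan. The view also shows the needle right of its mark (goods side down). I centre and lower.

Call:
{"op": "servo_tool", "data": {"deltas": [[0,0,0,0,0.15,-0.25,-0.7],[0,0,0,0,0.2,-0.5,-0.7],[0,0,0,0,0.2,-0.7,-0.7],[0,0,0,0,0.2,-0.75,-0.7],[0,0,0,0,0.2,-0.75,-0.7]]}}

```text
time_s: 27.5
tcp_pos: [443.6, -104.3, 138.9]
ee_rot: [-0.462, -0.535, 0.536, 0.462]
ft_force: [0.5, 0.8, -2.0]
width: 0.312
```

Call:
{"op": "servo_tool", "data": {"deltas": [[0,0,0,0,0,-0.015,-0.7],[0,0,0,0,0,-0.03,-0.7],[0,0,0,0,0,-0.045,-0.7],[0,0,0,0,0,-0.06,-0.7],[0,0,0,0,0,-0.075,-0.7],[0,0,0,0,0,-0.09,-0.7],[0,0,0,0,0,-0.105,-0.7],[0,0,0,0,0,-0.11,-0.7]]}}

```text
time_s: 28.5
tcp_pos: [443.3, -103.6, 125.4]
ee_rot: [-0.462, -0.536, 0.536, 0.462]
ft_force: [-0.2, 0.1, 0.4]
width: 0.315
```

```bash
python3 - <<'E'
from h import *
o=ctrl.get_obs();print(o['time_s'],o['tcp_pos'],o['ft_force'],o['width'])
p,d,m=grab('side','d13'); W=cloud(d,m)
c=p[190:290,180:340]; cv2.imwrite('pics/d13c.png',cv2.cvtColor(cv2.resize(c,None,fx=5,fy=5),cv2.COLOR_RGB2BGR))
E
```

```text
28.5 [ 443.32195653 -103.63728983  125.42256466] [-0.23074533  0.10510808  0.38251654] 0.31476269646982774
```

View pics/d13c.png

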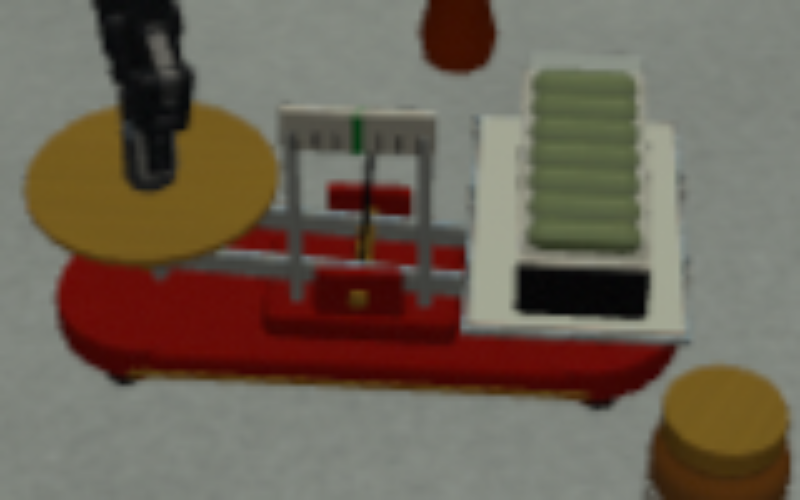

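The weight is on the pan and the needle is coming back (crop 371,160). I follow it down to level.

Call:
{"op": "servo_tool", "data": {"deltas": [[0,0,0,0,0,-0.015,-0.7],[0,0,0,0,0,-0.03,-0.7],[0,0,0,0,0,-0.04,-0.7],[0,0,0,0,0,-0.05,-0.7],[0,0,0,0,0,-0.06,-0.7],[0,0,0,0,0,-0.06,-0.7],[0,0,0,0,0,-0.06,-0.7]]}}

```text
time_s: 29.42
tcp_pos: [443.4, -103.6, 118.4]
ee_rot: [0.462, 0.536, -0.536, -0.462]
ft_force: [-0.4, 0.7, -0.6]
width: 0.315
```

```bash
python3 - <<'E'
from h import *
o=ctrl.get_obs();print(o['time_s'],o['tcp_pos'],o['ft_force'],o['width'])
p,d,m=grab('side','d14'); W=cloud(d,m)
c=p[190:290,180:340]; cv2.imwrite('pics/d14c.png',cv2.cvtColor(cv2.resize(c,None,fx=5,fy=5),cv2.COLOR_RGB2BGR))
E
```

```text
29.425 [ 443.41266881 -103.64594669  118.41234774] [-0.38113237  0.68654376 -0.57699313] 0.31488811299627617
```

View pics/d14c.png

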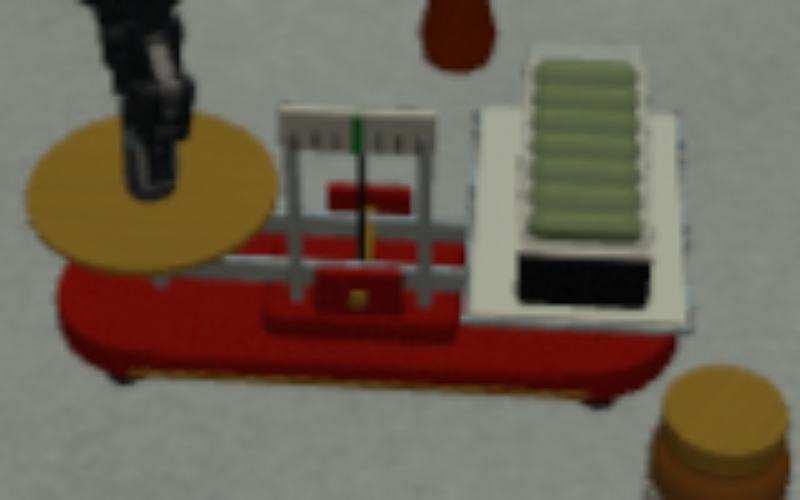

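The needle is nearly at the green mark (361 vs 357). I release gently.

Call:
{"op": "servo_tool", "data": {"deltas": [[0,0,0,0,0,-0.005,-0.4],[0,0,0,0,0,-0.005,-0.2],[0,0,0,0,0,-0.005,0],[0,0,0,0,0,-0.005,0.2],[0,0,0,0,0,0,0.2]]}}

```text
time_s: 30.1
tcp_pos: [443.5, -103.6, 118.4]
ee_rot: [0.462, 0.536, -0.536, -0.462]
ft_force: [0.1, -0.6, 0.0]
width: 0.599
```

Call:
{"op": "servo_tool", "data": {"deltas": [[0,0,0,0,0,0.1,0.2],[0,0,0,0,0,0.3,0.2],[0,0,0,0,0,0.7,0.2],[0,0,0,0,0,1,0.2],[0,0,0,0,0,1,0.2]]}}

```text
time_s: 30.72
tcp_pos: [445.2, -103.6, 242.3]
ee_rot: [0.463, 0.537, -0.534, -0.46]
ft_force: [-0.4, 0.0, -0.9]
width: 0.603
```

Call:
{"op": "servo_tool", "data": {"deltas": [[0,0,0,-0.1,0.3,0.2,0.2],[0,0,0,-0.1,0.6,0.4,0.2],[0,0,0,-0.1,0.9,0.5,0.2],[0,0,0,-0.1,0.9,0.5,0.2],[0,0,0,-0.1,0.9,0.5,0.2],[0,0,0,-0.1,0.9,0.5,0.2]]}}

```text
time_s: 31.48
tcp_pos: [431.1, 3.7, 297.8]
ee_rot: [-0.462, -0.535, 0.536, 0.462]
ft_force: [0.1, 0.2, -0.4]
width: 0.6
```

```bash
python3 - <<'E'
from h import *
o=ctrl.get_obs();print(o['time_s'],o['tcp_pos'],o['ft_force'],o['width'])
p,d,m=grab('side','d15'); W=cloud(d,m)
c=p[150:340,170:350]; cv2.imwrite('pics/d15c.png',cv2.cvtColor(cv2.resize(c,None,fx=3,fy=3),cv2.COLOR_RGB2BGR))
hsv=cv2.cvtColor(p,cv2.COLOR_RGB2HSV)
ok=(d>0)&(W[...,2]>135)&(W[...,2]<175)&(abs(W[...,0]-673)<110)&(abs(W[...,1]+171)<115); q=W[ok]; print('tub',rect(q),np.median(q[:,2]))
ok=(d>0)&(p.min(-1)>120)&(W[...,2]>80)&(W[...,2]<120)&(abs(W[...,0]-673)<110)&(abs(W[...,1]+171)<115); print('plate z',np.median(W[ok][:,2]),rect(W[ok]))
ok=(d>0)&(hsv[...,0]>12)&(hsv[...,0]<30)&(hsv[...,1]>120)&(W[...,2]>80)&(W[...,2]<125)&(abs(W[...,0]-444)<80)&(abs(W[...,1]+102)<80); print('pan z',np.median(W[ok][:,2]))
ok=(d>0)&(W[...,2]>115)&(W[...,2]<175)&(abs(W[...,0]-444)<70)&(abs(W[...,1]+102)<70); print('w200',ok.sum(),rect(W[ok]),np.percentile(W[ok][:,2],95))
p,d,m=grab('scene','s15')
E
```

```text
31.475 [431.06172395   3.6781372  297.83258808] [ 0.0877919   0.1694497  -0.38760091] 0.6001493889235986
tub (array([ 640.8, -161.9]), array([171.9, 139.4]), 71.95) 153.9976239851153
plate z 100.55685907488038 (array([ 673.5, -170.3]), array([185.2, 119.6]), 74.38)
pan z 101.07211082849199
w200 176 (array([ 473.5, -123.3]), array([ 25.9, 101.3]), 62.44) 162.40025860075863
```

View pics/d15c.png

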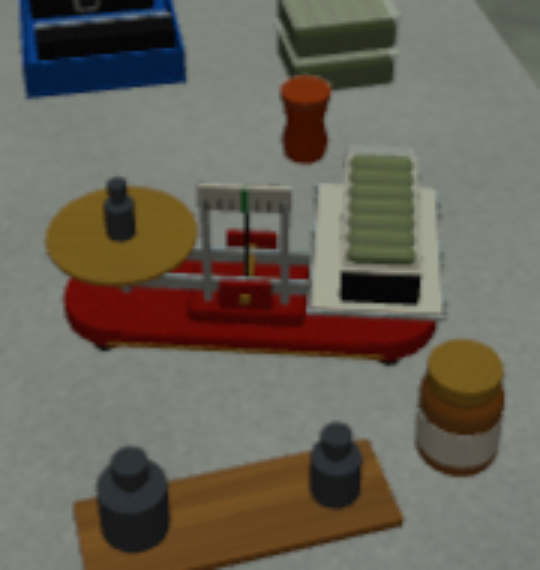

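View pics/s15.png

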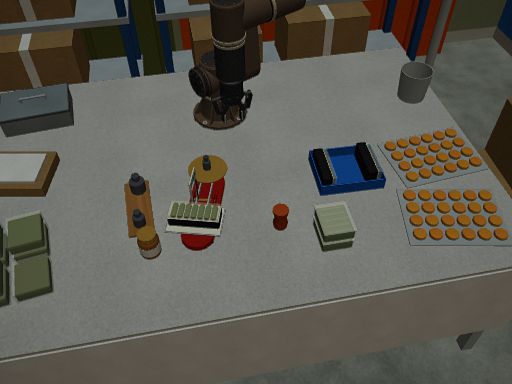

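The needle (crop 247,235) stands at the green mark (245,200). The 200 g weight stands on the pan, and the 500 g and 1 kg are still on the board. One last numeric check of the tub on the plate, and then I hand in.

```bash
python3 - <<'E'
from h import *
p,d,m=load('d15.npz'); W=cloud(d,m)
ax=np.array([np.cos(np.radians(-16.8)),np.sin(np.radians(-16.8))])
ok=(d>0)&(W[...,2]>150)&(W[...,2]<162)&(((W[...,:2]-[673.5,-170.5])@ax>-50))&(abs(W[...,0]-673)<110)&(abs(W[...,1]+171)<115); q=W[ok]; print('tub',len(q),rect(q))
o=ctrl.get_obs(); print(o['time_s'],o['joint_vel'])
ctrl.job_done()
E
```

```text
tub 942 (array([ 674.3, -171.8]), array([169.8,  65.8]), 73.45)
31.575 [ 0.00020224 -0.00085049  0.00271407  0.00054014 -0.000796   -0.00121838]
the job is handed in; nothing more can be done
```

I weighed the middle tub and handed the job in at 31.6 s: it is the 200 g one, and the beam stands level with the 200 g weight on the brass pan. I lifted the tub out of the crate, laid it flat on free table with the lid up, regripped it and set it on the goods plate. I then stood the weight on the pan.

**Last checks:**
- **Tub:** it lies lid up, within about 2 mm of the plate centre and lined up with the plate to about 0.3°.
- **Beam:** the needle is at the green mark. Plate and pan measured 100.6 and 101.1 mm high. That is within measurement error of level, though both read about 1 mm below the stated 102 mm, as they did at the start.
- **Other items:** the 500 g and 1 kg weights are still on their board, and the other two tubs are still in the crate. The tea glass, honey jar and food boxes look untouched. The gripper touches nothing.

**Failed check:** an automatic position check of the 200 g weight on the pan, and a first one of the tub, picked up the scale's index frame and gave useless numbers. I redid the tub measurement; the weight I confirmed only by eye in the pictures.

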